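# Seat a sample tube in the incubator well that takes it to its line

## Task

Take the capped sample tube out of the white rack and push it, foot first, down into the one of the three wells of the small bench incubator that takes it until its printed line is level with the top of the metal block. The other two wells, you cannot see which, still have spacers at the bottom: if the tube bottoms with the line standing well above the block, draw it out and try another. In the right well press it home onto the bottom with a push of about 20 N, never so hard that it breaks (about 40 N), then let go, leaving everything else where it stands.

Things in the scene. Friction and masses are not known exactly. Their poses are not given: they have to be found in the camera images.
- tube: The loose sample tube, about 30 g: clear, 13 mm diameter, rounded foot, 104 mm long in all. It starts upright in the middle hole of the rack. Origin: the lowest point of its foot; z points up along the tube to the cap. A thin dark line is printed all round it 56 mm above the foot.
- tube_cap (a point): Centre of the tube's plain cylindrical cap, 17 mm diameter, 28 mm tall (76 to 104 mm above the foot; this point is 90 mm above the foot, on the axis): the place to grasp it from above.
- incubator: Small bench incubator, fixed: white plastic base 130 x 200 x 20 mm high, metal block 60 x 150 mm on it, flat top 92 mm above the table. Origin: centre of the underside, z up, y along the block's long side. Three upright blind wells 50 mm apart along y: 15 mm bore, 1.5 mm chamfer, floor 60 mm below the top. The bottom is hard: force rises at once there. Over 40 N on the incubator breaks the tube.
- well_1 (a point): Centre of the mouth of the well at the +y end of the block, level with its top. In each well two sprung steel jaws at opposite sides, 6 to 14 mm below the top, resist the tube with about 4 to 10 N from there down to the bottom, and hold it by friction on the way out.
- well_2 (a point): Centre of the mouth of the middle well, level with the block's top. On the floor of one of the three wells lies a 4 mm rubber pad (the tube bottoms 56 mm below the top, line level with the top), in each of the other two a 20 mm spacer (it bottoms 40 mm below the top, line 16 mm too high). Which is which changes from run to run.
- well_3 (a point): Centre of the mouth of the well at the -y end of the block, level with the block's top.
- rack: White plastic tube rack, fixed, 50 x 130 x 45 mm high, with three holes 15 mm wide and 35 mm deep, 40 mm apart along its y; the tube stands loosely in the middle one. Origin: centre of the underside.
- meter_1: Bystander: white handheld meter lying flat, 55 x 95 x 18 mm, on the robot's side. Origin: centre of the underside.
- meter_2: Bystander: the same kind of meter, on the far side. Origin: centre of the underside.
- vial: Bystander: small white lidded vial standing upright, 32 mm diameter, 45 mm high, on the far side. Origin: centre of the underside.
Not all that is in view belongs to the job. Several things have the shape of the tube; the one meant has the colours described above.

How it is judged (in metres and radians):
On the way:
1. the tube is pressed onto the bottom of the right well (more than 7 N on the well, apart from the springs, for 0.1 s) (((horizontal distance between tube and well_1 below 0.004 m and z of tube in the frame of well_1 below -0.0535 m) or (horizontal distance between tube and well_2 below 0.004 m and z of tube in the frame of well_2 below -0.0535 m) or (horizontal distance between tube and well_3 below 0.004 m and z of tube in the frame of well_3 below -0.0535 m)) and contact force between incubator and anything else above 7 N), for 0.1 s.
At the end, for the whole second after the job is handed in: The tube stands upright (within 7 degrees) in the well without a spacer, its foot within 4 mm of the well's axis and at least 53.5 mm below the block's top (printed line no more than 2.5 mm above the top), at rest and released (((horizontal distance between tube and well_1 below 0.004 m and z of tube in the frame of well_1 below -0.0535 m) or (horizontal distance between tube and well_2 below 0.004 m and z of tube in the frame of well_2 below -0.0535 m) or (horizontal distance between tube and well_3 below 0.004 m and z of tube in the frame of well_3 below -0.0535 m)) and angle between tube's own z axis and vertical below 0.12 rad and linear speed of tube below 0.02 m/s and contact force between tube and the fingers below 0.05 N); the robot touches nothing.
It fails at once if more than 40 N on the incubator: the tube breaks (contact force between incubator and anything else above 40 N).
It fails at once if a bystander is moved by more than 20 mm (distance of any of meter_1, meter_2, vial from where it was at the start of the episode above 0.02 m).
It also fails if it takes over 58 s, if anything falls off the work surface, if the arm or the gripper's body presses on something with over 40 N, if the wrist force passes 120 N, or if a joint passes its speed limit or range.

## Robot

A 6-joint arm with a two-finger parallel gripper is mounted at the origin on the work surface. World frame = base frame: x ahead of the robot, y to its left, z up, the work surface at z = 0. Lengths are in mm, angles in rad, forces in N, time in s.
With the tool pointing down it reaches from about 350 to 875 mm from the base axis. Payload 4.2 kg.
Tool frame: the origin (TCP) lies midway between the tips of the shut fingers; the grasp point (between the pads) lies 19 mm behind it; z points along the fingers, y is the direction in which the jaws open and shut (so a half turn about z gives the same grasp; the last joint's range is limited). The gripper opens to 85 mm and grips with 20 to 120 N. Pads are 22 mm wide; open, the fingers measure 114 mm over their backs; the gripper's body (76 mm by 85 mm) begins 54 mm behind the grasp point. The pads swing forward as they close: fully open they stand 13 mm farther back than shut.
Start: joints at [1.521, 0.385, 0.008, 0, -1.194, -0.259], TCP at [189.915, 595.426, 231.312] pointing down, gripper open.
Joint ranges: [-3.14, 3.14], [-1.21, 2.06], [-1.07, 1.41], [-3.16, 2.05], [-2.99, -0.16], [-3.1, 3.1]. Speed limits (rad/s): [2.79, 2.79, 3.14, 3.14, 3.14, 3.14].

## Interface

Orientations are given as a unit quaternion [x, y, z, w].
In Python, from bench import arm, eyes, nets gives the robot as it stands.
- The arm moves only by the tool jog_arm, never from a script. Its argument "rows" is a list of rows, each a list of 3 entries, a list of its own where there are three numbers: the shift along the tool's x, y, z in cm, then the turn, a rotation vector about the tool's x, y, z in degrees, then the finger opening in cm, from 0 to 8.54. In form: [[[x, y, z], [ax, ay, az], jaw], ...]. A call has 1 to 10 rows; each row shifts and turns the commanded pose from where the row before left it, along the tool's axes as they then stand; what a row does not reach is not made up. A row lasts 1/8 s, in which the tool goes at most 62.5 mm and 10.7 degrees, less where a joint would pass 70% of its speed; a pose out of reach is approached as far as the arm can. A call with a gripper value outside its range is refused whole. The fingers move at their own pace and stop on an object; the grip force is fixed at half the most. Time passes only in rows, so rows that do not move let the fingers close. It gives the time, the measured TCP pose, the force and the opening at its end, in the units of the state.
- arm.read_state(): the state, without advancing time (a new reading comes with each control period).
- eyes.get_image(name): name is "scene" or "side" or "wrist"; returns the picture (400x640x3 uint8, red, green, blue); there is no depth.
- eyes.camera_model(name): a dict with "K" (3x3 intrinsics, pixels), "rvec" (rotation vector, rad) and "tvec" (3), from world to camera coordinates, as OpenCV has them. Camera axes: x right, y down, z forward; pixel columns grow to the right and rows downward; lengths in mm; the calibration is good to about 2 mm. The wrist camera is an equidistant fisheye: a pixel r from the principal point sees the ray r / f radians off the axis. A picture is of the moment at which its call begins: read the wrist's pose just before it. camera_model takes no time and is no camera call; for the wrist camera it gives the pose at the moment of the call.
- arm.job_done(): hands the job in, once; it reports no verdict.
Trained networks look in the newest picture that a camera, given by its name, has taken for a name from the list of things; names that differ only in an ending like _2 or _b are one class to them, and where a whole thing is asked for, a point or a joint stands for the part that bears it (a point fixed in the world has none). Each returns a list of dicts, best first, with "conf" (0 to 1); they miss things now and then, are a little off and sometimes report something else, mostly with a low value. They report only what shows in the picture. A call takes as long as a camera call. They do not tell look-alikes from the thing itself.
- nets.boxes_of(camera, name): "position" ([column, row] as shares, 0 to 1, of the picture: columns of its width, rows of its height, amid what is visible of it).
The state is a dict: "clock": time; "joints": joint angles; "joint_vel": joint speeds; "joint_efforts": joint torques, N m; "position": TCP position; "ee_rot": TCP orientation; "contact_force": force on the tool from outside, world axes, zero at the start; "wrist_torque": the same for the moment, N m; "gripper_width": finger opening in mm.
Only numpy, scipy, OpenCV 4.12 (cv2) and the standard library are available. Lean on these libraries where they do the work, as an engineer would, in place of code of your own. Each camera call takes 0.05 s, during which the arm holds its last target.

## Working session

There is one attempt and no reset: what is moved stays moved. The work goes in short steps, Python scripts to look and compute and a tool call to move; the robot and the scene stay as the last step left them, time stands still between calls to the robot, and variables do not carry over. Pictures are saved under pics/ and viewed, and the job is handed in when it is done.

Besides the shell and the picture viewer there is one more tool, called after "Call:" as name([rows], argument=value, ...), one row to a line, values as JSON. jog_arm: Moves the arm, as the interface text tells. Its arguments: {"type":"object","properties":{"rows":{"type":"array","items":{"type":"array"}}},"required":["rows"]}

```bash
ls; mkdir -p pics; cat > h.py <<'E'
import numpy as np,cv2
from bench import arm,eyes,nets
def save(n,im): cv2.imwrite('pics/'+n+'.png',cv2.cvtColor(im,cv2.COLOR_RGB2BGR))
E
python3 - <<'E'
from h import *
print(arm.read_state())
for c in ['scene','side','wrist']:
    m=eyes.camera_model(c);im=eyes.get_image(c);np.savez('pics/'+c+'0.npz',im=im,**{k:np.array(m[k]) for k in ('K','rvec','tvec')})
    save(c+'0',im);print(c,m)
    for n in ['tube','incubator','rack','well_1','tube_cap']:
        try: print(n,[(round(d['conf'],2),[round(d['position'][0]*640),round(d['position'][1]*400)]) for d in nets.boxes_of(c,n)][:6])
        except Exception as e: print(n,e)
E
```

```text
pics
{'clock': 0.0, 'joints': array([ 1.52057493e+00,  3.85549832e-01,  6.59910890e-03, -5.30401847e-04,
       -1.19399012e+00, -2.58605205e-01]), 'joint_vel': array([ 0.00104779,  0.00170109,  0.00090054, -0.00162641, -0.00091831,
        0.00022599]), 'joint_efforts': array([-6.94384089e-04, -3.92285764e+01,  1.88399398e+01,  4.18616563e+00,
       -4.58226685e-03,  3.46586376e-06]), 'position': array([189.75506931, 594.8703855 , 230.21052746]), 'ee_rot': array([ 9.88086284e-01, -1.53896996e-01, -1.33635376e-04,  1.09208059e-03]), 'contact_force': array([ 0.00502555, -0.35616586,  0.69763823]), 'wrist_torque': array([-0.06661172, -0.00432435,  0.03381254]), 'gripper_width': 85.23599649417807}
scene {'K': array([[363.45712923,   0.        , 322.87843494],
       [  0.        , 363.45712923, 200.29489235],
       [  0.        ,   0.        ,   1.        ]]), 'rvec': array([ 2.07091206,  1.4959496 , -0.50674107]), 'tvec': array([-200.09519737, -323.47589648, 1080.54689726])}
tube [(0.52, [373, 155]), (0.52, [453, 166]), (0.45, [404, 180])]
incubator [(0.81, [189, 288])]
rack [(0.95, 
[... 336 characters left out ...]
,  1.23591529]), 'tvec': array([525.95261704, 108.9870827 , 723.9114193 ])}
tube [(0.87, [310, 280]), (0.67, [397, 331]), (0.59, [303, 393])]
incubator [(0.77, [326, 146])]
rack [(0.69, [313, 306]), (0.58, [324, 147])]
well_1 [(0.86, [323, 145]), (0.54, [311, 308])]
tube_cap [(0.8, [307, 273]), (0.69, [303, 393]), (0.67, [395, 330])]
wrist {'K': array([[309.70691629,   0.        , 318.89066294],
       [  0.        , 309.70691629, 199.81366146],
       [  0.        ,   0.        ,   1.        ]]), 'rvec': array([-1.72094869,  2.35738659,  0.39658086]), 'tvec': array([623.65653715, -43.5036063 , 380.05842498])}
tube [(0.47, [551, 6])]
incubator []
rack []
well_1 []
tube_cap [(0.47, [554, 7])]
```

View pics/scene0.png

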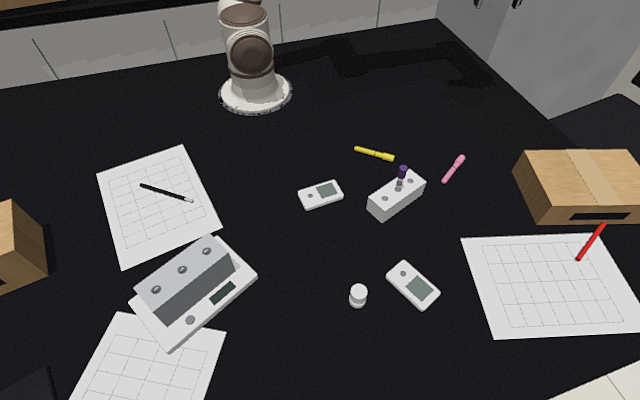

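View pics/side0.png

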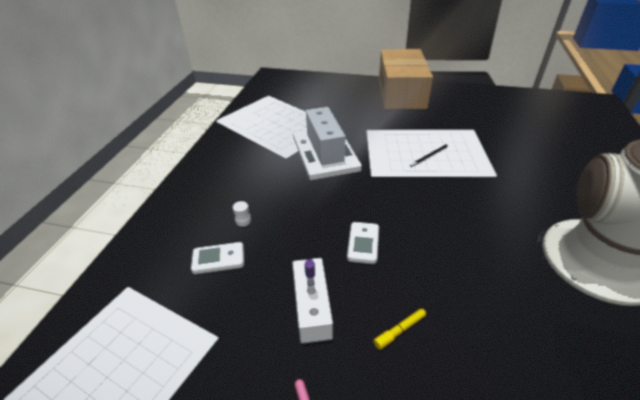

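View pics/wrist0.png

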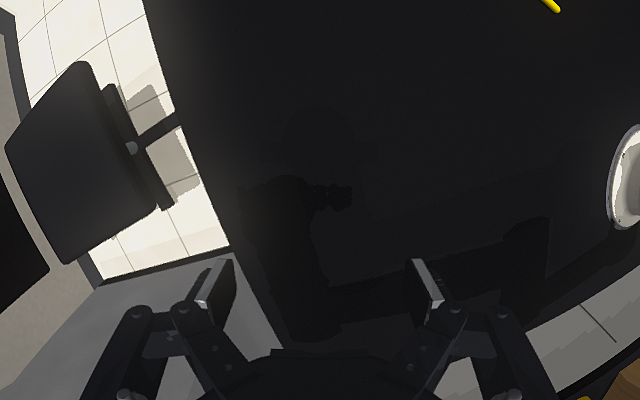

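```bash
python3 - <<'E'
import numpy as np,cv2
a=np.load('pics/scene0.npz')['im'];b=np.load('pics/side0.npz')['im']
c1=cv2.resize(a[120:240,340:480],None,fx=4,fy=4,interpolation=cv2.INTER_CUBIC)
c2=cv2.resize(b[250:400,250:430],None,fx=4,fy=4,interpolation=cv2.INTER_CUBIC)
cv2.imwrite('pics/c1.png',c1[:,:,::-1]);cv2.imwrite('pics/c2.png',c2[:,:,::-1])
c1=cv2.resize(a[220:360,110:270],None,fx=4,fy=4,interpolation=cv2.INTER_CUBIC)
c2=cv2.resize(b[80:220,220:420],None,fx=4,fy=4,interpolation=cv2.INTER_CUBIC)
cv2.imwrite('pics/c3.png',c1[:,:,::-1]);cv2.imwrite('pics/c4.png',c2[:,:,::-1])
E
```

```text
(no output)
```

View pics/c1.png

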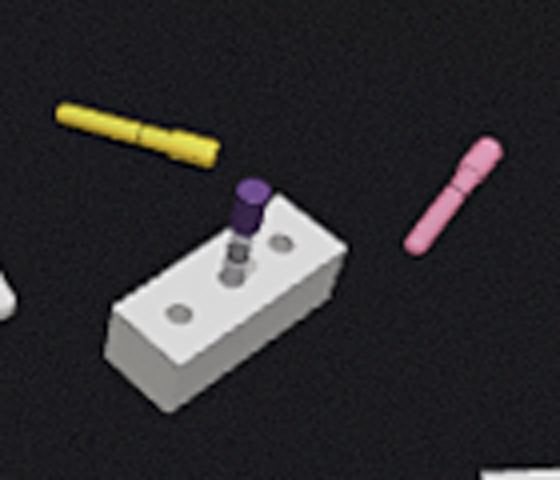

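View pics/c2.png

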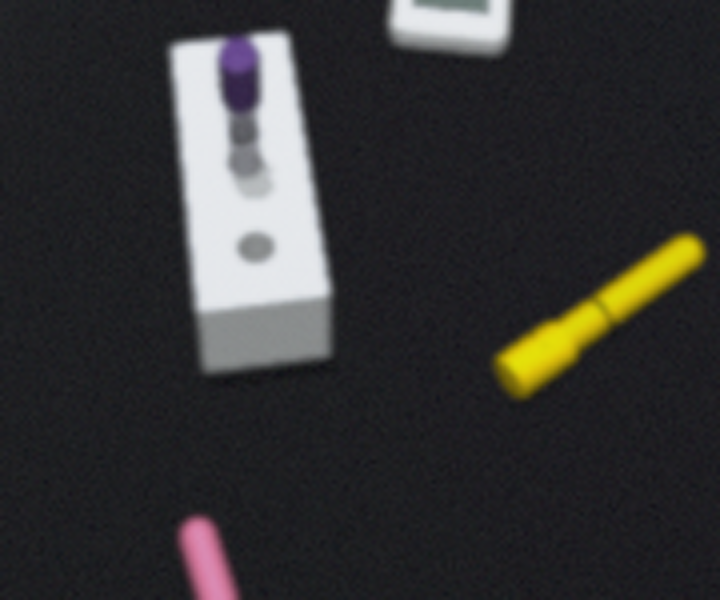

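View pics/c3.png

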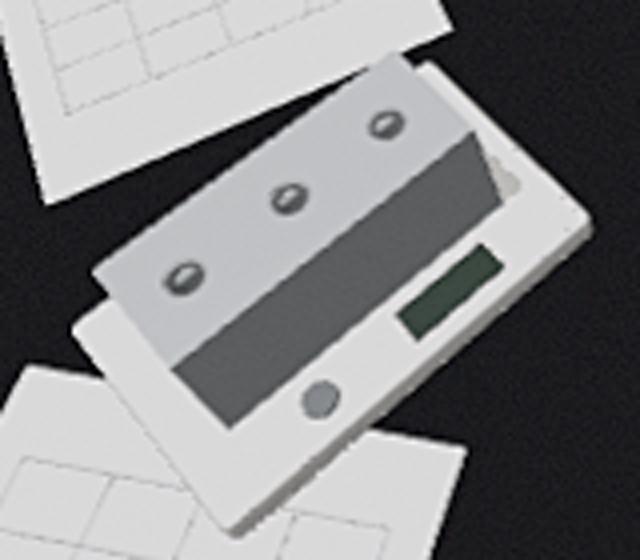

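View pics/c4.png

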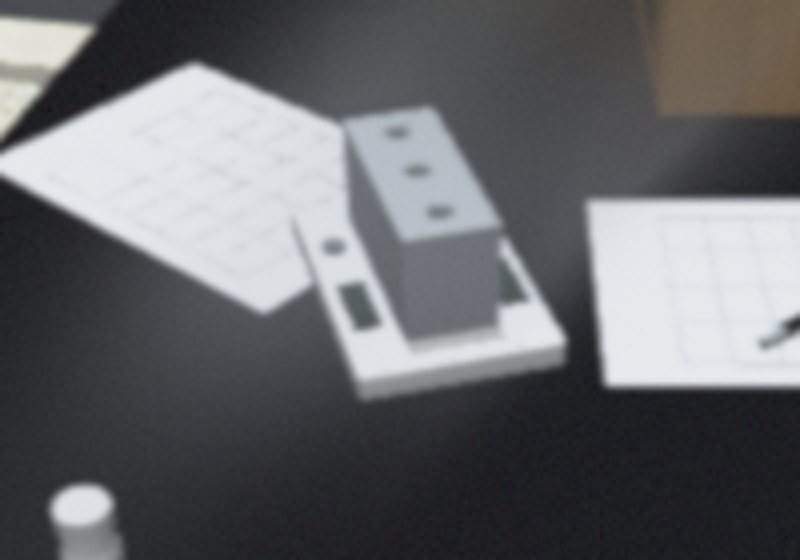

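The tube is the clear one with a purple cap, standing in the rack at scene (403,172) / side (310,269). The lookalikes are yellow, lying at scene (374,153), and pink, at (453,168). Only the first is clear and in the rack's middle hole, and the crop confirms it. The wells show at scene (207,251), (182,270) and (156,290).

```bash
cat >> h.py <<'E'
def cam(c): 
    d=np.load('pics/'+c+'0.npz'); return d['K'],cv2.Rodrigues(d['rvec'])[0],d['tvec']
def ray(c,p):
    K,R,t=cam(c); return -R.T@t, R.T@np.linalg.inv(K)@np.array([p[0],p[1],1.])
def onz(c,p,z):
    o,d=ray(c,p); return o+d*(z-o[2])/d[2]
def tri(p1,p2):
    P=[cam(c)[0]@np.c_[cam(c)[1],cam(c)[2]] for c in('scene','side')]
    X=cv2.triangulatePoints(P[0],P[1],np.array(p1,float).reshape(2,1),np.array(p2,float).reshape(2,1))[:,0];return X[:3]/X[3]
E
python3 - <<'E'
from h import *
np.set_printoptions(precision=1,suppress=True)
f=lambda x,y,o:(x/4+o[0],y/4+o[1])
S=(340,120);D=(250,250)
print('captop',tri(f(253,188,S),f(240,52,D)))
t=f(253,188,S);u=f(240,52,D)
for z in (104,114): print(z,onz('scene',t,z),onz('side',u,z))
print('hole', onz('scene',f(281,243,S),45),onz('scene',f(179,314,S),45),onz('side',f(256,247,D),45))
print('racktop corners',[onz('scene',f(*p,S),45)[:2] for p in((280,195),(347,247),(182,364),(112,309))],[onz('side',f(*p,D),45)[:2] for p in((170,45),(289,33),(331,294),(196,312))])
for a,b in zip(((387,124),(289,198),(184,278)),((440,212),(417,171),(397,132))):
    p=f(*a,(110,220));q=f(*b,(220,80));print(tri(p,q),onz('scene',p,92),onz('side',q,92))
print([onz('scene',f(*p,(110,220)),92)[:2] for p in((395,50),(475,132),(173,370),(92,272))])
print([onz('side',f(*p,(220,80)),92)[:2] for p in((343,120),(433,108),(500,228),(405,241))])
E
```

```text
captop [505.3 214.1 114.3]
104 [497.  220.2 104. ] [507.8 206.  104. ]
114 [504.9 214.3 114. ] [505.4 213.9 114. ]
hole [492.8 251.2  45. ] [521.2 176.3  45. ] [491.9 252.3  45. ]
racktop corners [array([459.9, 267.2]), array([506.9, 284.7]), array([552., 164.]), array([506.8, 143.6])] [array([553.3, 162. ]), array([503.7, 144.3]), array([459.2, 266. ]), array([507.2, 284.3])]
[ 562.5 -193.7   91.3] [ 563.  -193.6   92. ] [ 562.2 -192.6   92. ]
[ 586.2 -237.9   91.2] [ 586.4 -237.9   92. ] [ 586.  -236.2   92. ]
[ 609.6 -282.3   91.4] [ 610. -282.   92.] [ 609.3 -281.2   92. ]
[array([ 525. , -185.1]), array([ 579.1, -157.4]), array([ 648.7, -288. ]), array([ 595.4, -317.8])]
[array([ 647.1, -289.9]), array([ 593.7, -316.7]), array([ 524.5, -182.3]), array([ 575.2, -158. ])]
```

```bash
cat >> h.py <<'E'
from scipy.spatial.transform import Rotation as Ro
def delta(tgt):
    s=arm.read_state();R=Ro.from_quat(s['ee_rot'])
    d=R.inv().apply(np.array(tgt)-s['position']);print('t',s['clock'],'pos',s['position'].round(1),'F',s['contact_force'].round(1),'w',round(s['gripper_width'],1),'tilt',np.degrees(np.arccos(-R.as_matrix()[2,2])).round(2))
    print('delta cm tool',(d/10).round(2),'tool axes',R.as_matrix().round(3).tolist());return d
E
python3 -c "
from h import *
delta([506,214,180])"
```

```text
t 0.9 pos [189.9 595.4 231.3] F [ 1.  -0.4 -0.5] w 85.4 tilt 0.0
delta cm tool [41.71 26.73  5.13] tool axes [[0.953, -0.304, -0.0], [-0.304, -0.953, 0.0], [-0.0, -0.0, -1.0]]
```

Call:
jog_arm([
  [[4.17,2.67,0.5],[0,0,0],8.5],
  [[4.17,2.67,0.5],[0,0,0],8.5],
  [[4.17,2.67,0.5],[0,0,0],8.5],
  [[4.17,2.67,0.5],[0,0,0],8.5],
  [[4.17,2.67,0.5],[0,0,0],8.5],
  [[4.17,2.67,0.5],[0,0,0],8.5],
  [[4.17,2.67,0.5],[0,0,0],8.5],
  [[4.17,2.67,0.5],[0,0,0],8.5],
  [[4.17,2.67,0.5],[0,0,0],8.5],
  [[4.17,2.67,0.6],[0,0,0],8.5],
])

```text
clock: 2.15
position: [507.1, 213.1, 180.5]
ee_rot: [0.988, -0.154, 0.0, -0.0]
contact_force: [-0.3, -0.1, 0.6]
gripper_width: 84.5
```

```bash
python3 - <<'E'
from h import *
m=eyes.camera_model('wrist');im=eyes.get_image('wrist');save('w1',im)
K=m['K'];R=cv2.Rodrigues(m['rvec'])[0];t=m['tvec']
print('cam at',-R.T@t)
def proj(X):
    p=R@np.array(X)+t;th=np.arctan2(np.hypot(p[0],p[1]),p[2]);r=K[0,0]*th/np.hypot(p[0],p[1]);return (p[0]*r+K[0,2],p[1]*r+K[1,2])
for X in ([506,214,114],[506,214,86],[506,214,45]): print(X,proj(X))
delta([506,214,180]);
for i in range(3): print(arm.read_state()['position'])
E
```

```text
cam at [586.42932507 186.32614638 322.57838395]
[506, 214, 114] (np.float64(316.4938667376917), np.float64(216.6601413837099))
[506, 214, 86] (np.float64(316.76638003273973), np.float64(203.63418092293392))
[506, 214, 45] (np.float64(317.07894130280914), np.float64(188.83386332317215))
t 2.2 pos [509.1 209.4 179.4] F [ 2.6 -0.1 -0.2] w 84.9 tilt 0.11
delta cm tool [-0.44 -0.35 -0.06] tool axes [[0.951, -0.308, -0.0], [-0.308, -0.951, -0.002], [0.0, 0.002, -1.0]]
[509.07948089 209.35559623 179.36545847]
[509.07948089 209.35559623 179.36545847]
[509.07948089 209.35559623 179.36545847]
```

View pics/w1.png

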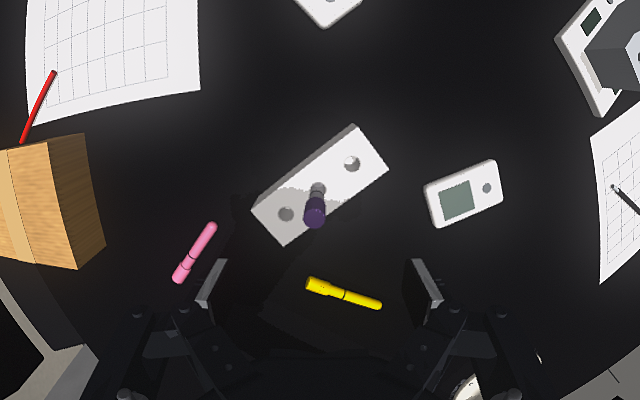

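The purple cap top shows at wrist (315,216), against a predicted (316,217), so they agree. I'll let the arm settle and then correct.

Call:
jog_arm([
  [[0,0,0],[0,0,0],8.5],
  [[0,0,0],[0,0,0],8.5],
  [[0,0,0],[0,0,0],8.5],
])

```text
clock: 2.58
position: [505.6, 215.3, 180.7]
ee_rot: [0.988, -0.153, 0.0, -0.0]
contact_force: [-0.4, 0.5, -1.1]
gripper_width: 84.9
```

```bash
cat >> h.py <<'E'
def wl():
    m=eyes.camera_model('wrist');im=eyes.get_image('wrist')
    K=m['K'];R=cv2.Rodrigues(m['rvec'])[0];t=m['tvec']
    def proj(X):
        p=R@np.array(X)+t;h=np.hypot(p[0],p[1]);r=K[0,0]*np.arctan2(h,p[2])/h;return np.array([p[0]*r+K[0,2],p[1]*r+K[1,2]])
    def onz(p,z):
        d=np.array([p[0]-K[0,2],p[1]-K[1,2]]);r=np.hypot(*d);th=r/K[0,0];v=R.T@np.r_[d/r*np.sin(th),np.cos(th)];o=-R.T@t;return o+v*(z-o[2])/v[2]
    return im,proj,onz
E
python3 - <<'E'
from h import *
im,p,o=wl();save('w2',cv2.resize(im[150:290,220:420],None,fx=4,fy=4,interpolation=cv2.INTER_CUBIC))
print(p([506,214,114]))
hsv=cv2.cvtColor(im,cv2.COLOR_RGB2HSV);m=((hsv[...,0]>120)&(hsv[...,0]<150)&(hsv[...,1]>90)&(hsv[...,2]>50))
m[:, :250]=0;m[:,400:]=0
print(np.argwhere(m).mean(0),m.sum())
delta([506,214,180])
E
```

```text
[318.72330796 213.84261667]
[215.10144928 316.15652174] 345
t 2.625 pos [505.6 215.3 180.6] F [ 0.   1.  -0.1] w 85.1 tilt 0.03
delta cm tool [0.08 0.11 0.06] tool axes [[0.953, -0.302, 0.0], [-0.302, -0.953, 0.0], [0.0, -0.001, -1.0]]
```

View pics/w2.png

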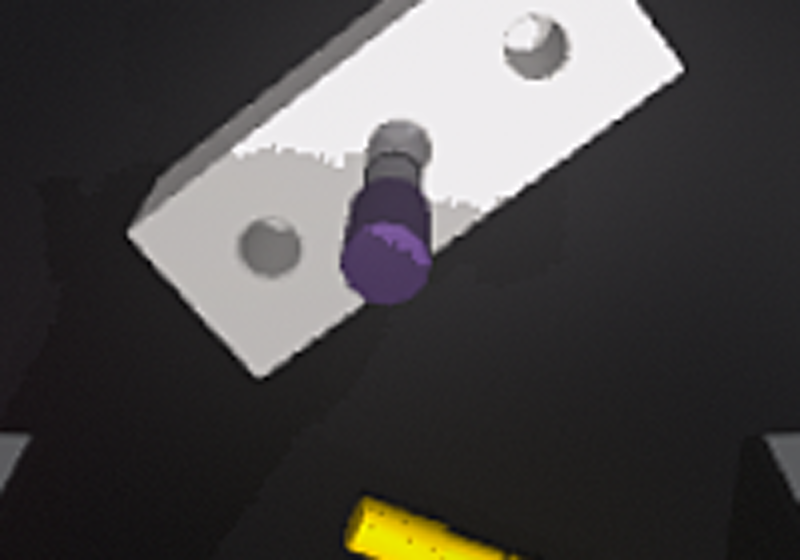

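```bash
python3 - <<'E'
from h import *
im,p,o=wl()
print(o((316.7,215.5),114)); delta([506,214,81])
E
```

```text
[505.21505345 215.77254597 114.        ]
t 2.675 pos [505.6 215.2 180.6] F [-0.   0.5  0.3] w 85.1 tilt 0.03
delta cm tool [0.07 0.11 9.96] tool axes [[0.953, -0.302, 0.0], [-0.302, -0.953, 0.0], [0.0, -0.0, -1.0]]
```

Call:
jog_arm([
  [[0,0,2.0],[0,0,0],8.5],
  [[0,0.05,2.5],[0,0,0],7.0],
  [[0,0,2.5],[0,0,0],6.0],
  [[0,0,2.0],[0,0,0],5.0],
  [[0,0,0.9],[0,0,0],4.0],
  [[0,0,0],[0,0,0],4.0],
  [[0,0,0],[0,0,0],4.0],
])

```text
clock: 3.55
position: [506.4, 214.4, 82.2]
ee_rot: [0.988, -0.154, 0.001, -0.001]
contact_force: [0.1, 0.4, 0.1]
gripper_width: 40.0
```

```bash
python3 - <<'E'
from h import *
delta([505.4,214.8,81])
im=eyes.get_image('scene');save('s3',cv2.resize(im[100:240,320:480],None,fx=4,fy=4,interpolation=cv2.INTER_CUBIC))
im=eyes.get_image('side');save('d3',cv2.resize(im[220:370,220:420],None,fx=4,fy=4,interpolation=cv2.INTER_CUBIC))
E
```

```text
t 3.55 pos [506.4 214.4  82.2] F [0.1 0.4 0.1] w 40.0 tilt 0.11
delta cm tool [-0.11 -0.01  0.12] tool axes [[0.953, -0.303, 0.002], [-0.303, -0.953, 0.001], [0.001, -0.001, -1.0]]
```

View pics/s3.png

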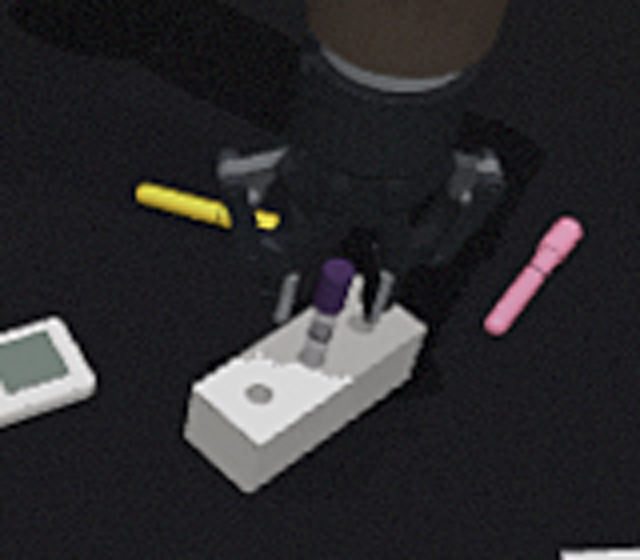

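View pics/d3.png

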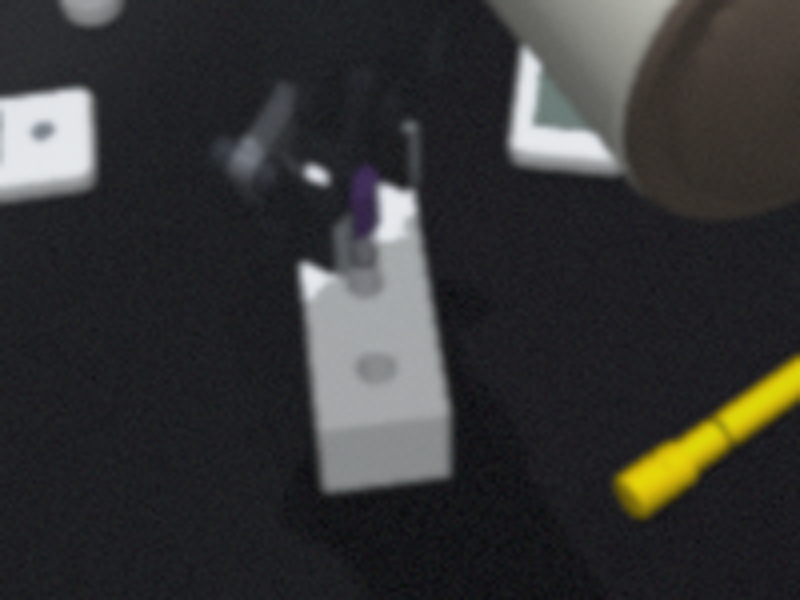

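The cap sits between both pads, so I'm closing.

Call:
jog_arm([
  [[-0.05,0,0.1],[0,0,0],2.5],
  [[0,0,0],[0,0,0],1.8],
  [[0,0,0],[0,0,0],1.0],
  [[0,0,0],[0,0,0],1.0],
  [[0,0,0],[0,0,0],1.0],
  [[0,0,0],[0,0,0],1.0],
])

```text
clock: 4.4
position: [505.5, 214.0, 80.4]
ee_rot: [0.988, -0.154, 0.0, 0.0]
contact_force: [-0.3, -0.0, 0.5]
gripper_width: 15.5
```

Call:
jog_arm([
  [[0,0,-1.5],[0,0,0],1.0],
  [[0,0,-2.5],[0,0,0],1.0],
  [[0,0,-3.0],[0,0,0],1.0],
  [[0,0,-3.0],[0,0,0],1.0],
  [[0,0,-1.5],[0,0,0],1.0],
  [[0,0,0],[0,0,0],1.0],
])

```text
clock: 5.15
position: [505.6, 214.3, 196.4]
ee_rot: [0.988, -0.154, 0.001, -0.001]
contact_force: [0.2, -0.3, -1.8]
gripper_width: 15.4
```

```bash
python3 - <<'E'
from h import *
delta([562.5,-193.3,190])
im,p,o=wl();save('w4',im)
E
```

```text
t 5.15 pos [505.6 214.3 196.4] F [ 0.2 -0.3 -1.8] w 15.4 tilt 0.13
delta cm tool [17.81 37.1   0.58] tool axes [[0.953, -0.304, 0.002], [-0.304, -0.953, 0.002], [0.001, -0.002, -1.0]]
```

View pics/w4.png

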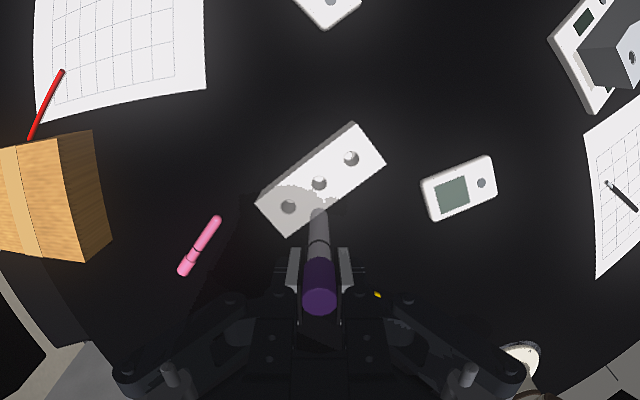

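Call:
jog_arm([
  [[0.9,1.9,0],[0,0,0],1.0],
  [[1.8,3.7,0],[0,0,0],1.0],
  [[2.4,5.0,0],[0,0,0],1.0],
  [[2.4,5.0,0],[0,0,0],1.0],
  [[2.4,5.0,0],[0,0,0],1.0],
  [[2.4,5.0,0],[0,0,0],1.0],
  [[2.4,5.0,0],[0,0,0],1.0],
  [[1.8,3.7,0],[0,0,0],1.0],
  [[0.9,1.9,0],[0,0,0],1.0],
  [[0.4,0.9,0],[0,0,0],1.0],
])

```text
clock: 6.45
position: [561.5, -194.6, 194.3]
ee_rot: [0.988, -0.155, -0.001, -0.0]
contact_force: [0.2, 0.4, -0.8]
gripper_width: 15.3
```

Call:
jog_arm([
  [[0,0,0],[0,0,0],1.0],
  [[0,0,0],[0,0,0],1.0],
  [[0,0,0],[0,0,0],1.0],
])

```text
clock: 6.82
position: [562.4, -192.5, 195.5]
ee_rot: [0.988, -0.153, 0.0, -0.0]
contact_force: [0.3, -0.8, -0.1]
gripper_width: 15.3
```

```bash
python3 - <<'E'
from h import *
delta([562.5,-193.3,190])
im,p,o=wl();save('w5',im)
for w in ([562.5,-193.3,92],[586.2,-237.3,92],[609.6,-281.6,92]): print(p(w))
a=eyes.get_image('scene');b=eyes.get_image('side')
save('s5',cv2.resize(a[200:350,110:290],None,fx=4,fy=4,interpolation=cv2.INTER_CUBIC))
save('d5',cv2.resize(b[60:210,230:430],None,fx=4,fy=4,interpolation=cv2.INTER_CUBIC))
E
```

```text
t 6.825 pos [ 562.4 -192.5  195.5] F [ 0.3 -0.8 -0.1] w 15.3 tilt 0.02
delta cm tool [0.04 0.07 0.55] tool axes [[0.953, -0.302, 0.0], [-0.302, -0.953, 0.0], [0.0, -0.0, -1.0]]
[318.20023079 197.99291206]
[361.08495227 156.00875026]
[405.12291923 113.65006492]
```

View pics/w5.png

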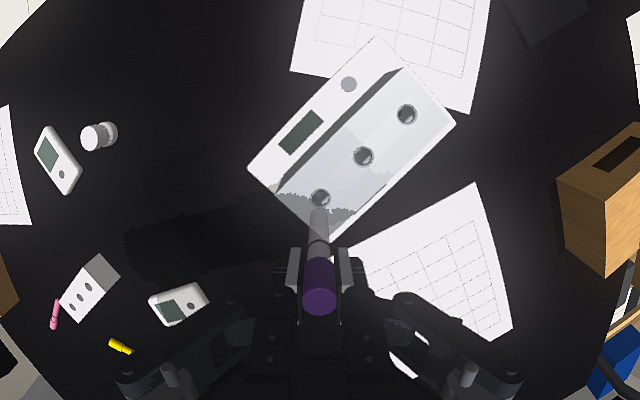

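View pics/s5.png

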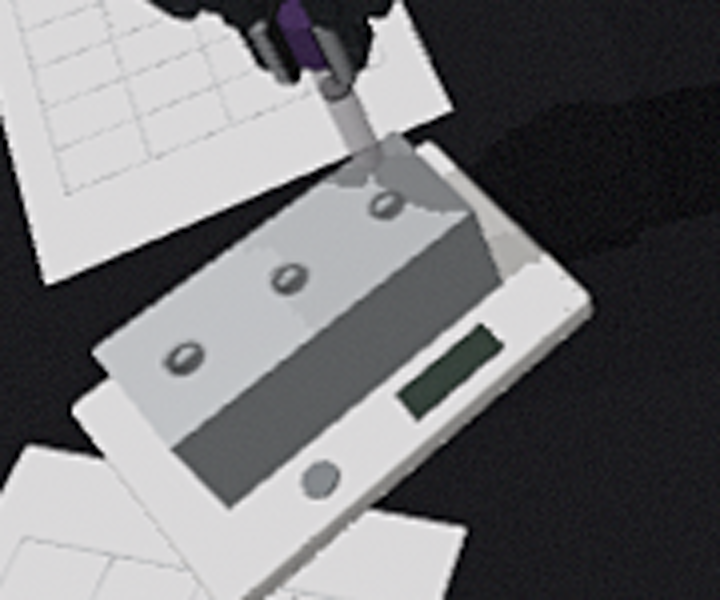

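View pics/d5.png

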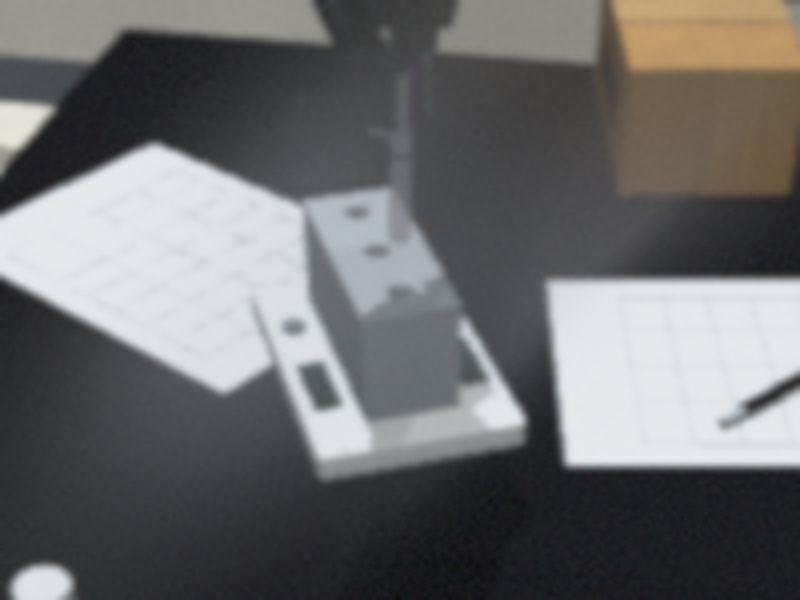

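```bash
python3 - <<'E'
from h import *
im,p,o=wl();save('w6',cv2.resize(im[90:250,260:430],None,fx=4,fy=4,interpolation=cv2.INTER_CUBIC))
s=arm.read_state();x,y,z=s['position']
R=Ro.from_quat(s['ee_rot']).as_matrix()
for dz in (33.6,14.4,-14.4,-70.4): print(dz,p(s['position']-R[:,2]*dz))
E
```

```text
33.6 [316.19350972 300.30039163]
14.4 [316.48308127 276.46354833]
-14.4 [316.82587041 248.84472211]
-70.4 [317.28342383 212.9074939 ]
```

View pics/w6.png

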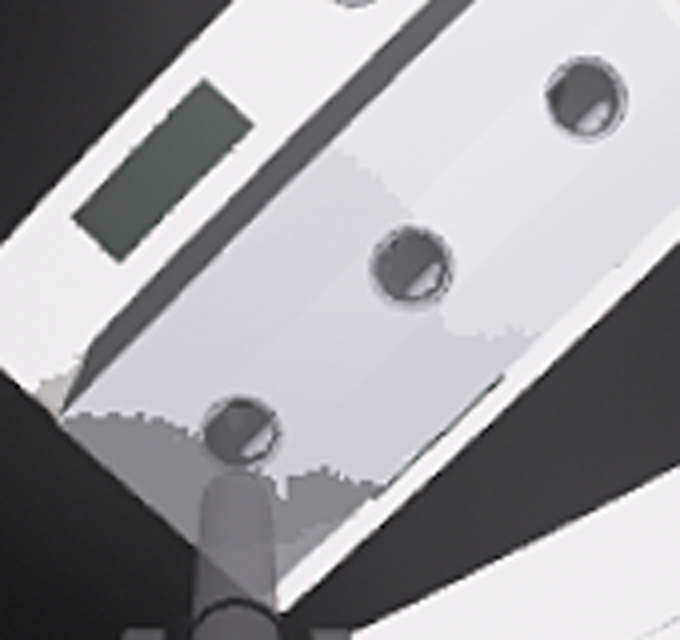

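Call:
jog_arm([
  [[0.04,0.07,1.0],[0,0,0],1.0],
  [[0,0,1.4],[0,0,0],1.0],
  [[0,0,0.6],[0,0,0],1.0],
  [[0,0,0],[0,0,0],1.0],
  [[0,0,0],[0,0,0],1.0],
])

```text
clock: 7.65
position: [562.7, -194.4, 165.5]
ee_rot: [0.988, -0.154, 0.0, 0.0]
contact_force: [0.1, 0.5, -0.6]
gripper_width: 15.5
```

```bash
python3 - <<'E'
from h import *
delta([562.5,-193.3,160])
im,p,o=wl();save('w7',cv2.resize(im[150:300,240:400],None,fx=4,fy=4,interpolation=cv2.INTER_CUBIC))
print(p([562.5,-193.3,92]))
a=eyes.get_image('scene');b=eyes.get_image('side')
A=cv2.resize(a[180:280,150:250],None,fx=4,fy=4,interpolation=cv2.INTER_CUBIC);B=cv2.resize(b[60:160,280:380],None,fx=4,fy=4,interpolation=cv2.INTER_CUBIC)
save('sd7',np.hstack([A,B]))
E
```

```text
t 7.65 pos [ 562.7 -194.4  165.5] F [ 0.1  0.5 -0.6] w 15.5 tilt 0.03
delta cm tool [-0.05 -0.1   0.55] tool axes [[0.953, -0.304, 0.0], [-0.304, -0.953, -0.0], [0.001, 0.0, -1.0]]
[315.74826423 212.11236584]
```

View pics/w7.png

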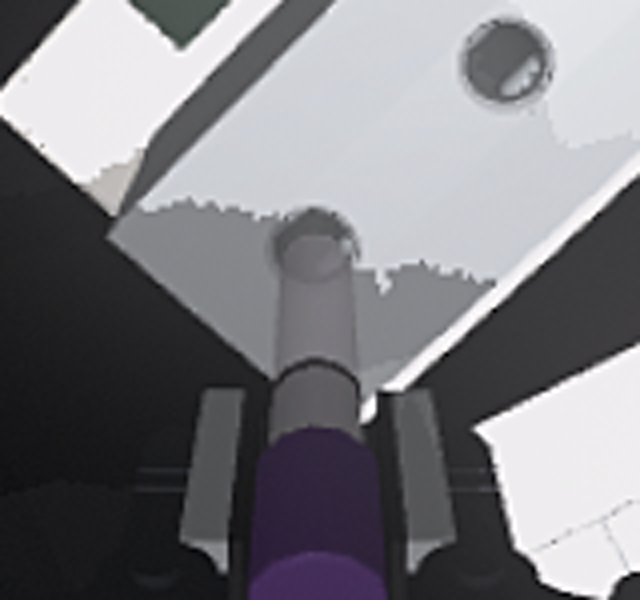

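View pics/sd7.png

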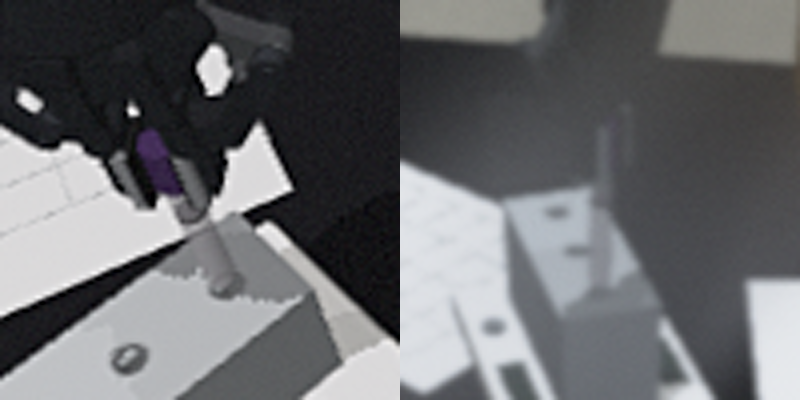

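The wrist view shows the foot centred in the mouth, about (316,250) against (314,245) in the crop. Inserting now.

Call:
jog_arm([
  [[-0.02,-0.04,0.3],[0,0,0],1.0],
  [[0,0,0.3],[0,0,0],1.0],
  [[0,0,0.3],[0,0,0],1.0],
  [[0,0,0.2],[0,0,0],1.0],
])

```text
clock: 8.3
position: [562.2, -193.9, 154.0]
ee_rot: [0.988, -0.154, -0.0, 0.0]
contact_force: [-0.0, -0.3, -0.2]
gripper_width: 15.1
```

Call:
jog_arm([
  [[0,0,0.3],[0,0,0],1.0],
  [[0,0,0.3],[0,0,0],1.0],
  [[0,0,0.3],[0,0,0],1.0],
  [[0,0,0.3],[0,0,0],1.0],
  [[0,0,0.3],[0,0,0],1.0],
])

```text
clock: 8.93
position: [563.3, -194.4, 140.7]
ee_rot: [0.988, -0.153, 0.001, 0.0]
contact_force: [-1.7, 0.1, 6.9]
gripper_width: 15.2
```

Call:
jog_arm([
  [[0,0,0.3],[0,0,0],1.0],
  [[0,0,0.3],[0,0,0],1.0],
  [[0,0,0.3],[0,0,0],1.0],
  [[0,0,0.2],[0,0,0],1.0],
  [[0,0,0.1],[0,0,0],1.0],
])

```text
clock: 9.55
position: [563.3, -194.3, 128.5]
ee_rot: [0.988, -0.153, 0.001, 0.0]
contact_force: [-1.8, -0.1, 6.7]
gripper_width: 15.7
```

Call:
jog_arm([
  [[0,0,0.1],[0,0,0],1.0],
  [[0,0,0.1],[0,0,0],1.0],
  [[0,0,0.1],[0,0,0],1.0],
  [[0,0,0.1],[0,0,0],1.0],
  [[0,0,0],[0,0,0],1.0],
])

```text
clock: 10.18
position: [563.2, -194.2, 124.1]
ee_rot: [0.988, -0.154, 0.001, 0.0]
contact_force: [-0.3, -0.2, 3.6]
gripper_width: 15.5
```

Call:
jog_arm([
  [[0,0,0.1],[0,0,0],1.0],
  [[0,0,0.05],[0,0,0],1.0],
  [[0,0,0],[0,0,0],1.0],
])

```text
clock: 10.55
position: [563.2, -194.2, 122.9]
ee_rot: [0.988, -0.154, 0.001, 0.0]
contact_force: [0.0, -0.7, 5.7]
gripper_width: 15.0
```

Call:
jog_arm([
  [[0,0,0.05],[0,0,0],1.0],
  [[0,0,0.05],[0,0,0],1.0],
  [[0,0,0],[0,0,0],1.0],
])

```text
clock: 10.92
position: [563.4, -194.3, 122.4]
ee_rot: [0.988, -0.153, 0.001, 0.0]
contact_force: [-1.2, -0.4, 9.1]
gripper_width: 15.4
```

Call:
jog_arm([
  [[0,0,0.05],[0,0,0],1.0],
  [[0,0,0.05],[0,0,0],1.0],
  [[0,0,0],[0,0,0],1.0],
])

```text
clock: 11.3
position: [563.6, -194.4, 122.0]
ee_rot: [0.988, -0.153, 0.002, 0.0]
contact_force: [-2.1, 0.9, 11.2]
gripper_width: 15.5
```

Call:
jog_arm([
  [[0,0,0.05],[0,0,0],1.0],
  [[0,0,0.05],[0,0,0],1.0],
  [[0,0,0.05],[0,0,0],1.0],
  [[0,0,0],[0,0,0],1.0],
])

```text
clock: 11.8
position: [564.0, -194.4, 121.9]
ee_rot: [0.988, -0.153, 0.002, 0.001]
contact_force: [-2.7, 1.1, 16.3]
gripper_width: 15.3
```

```bash
python3 - <<'E'
from h import *
im,p,o=wl();save('w8',cv2.resize(im[180:330,240:400],None,fx=4,fy=4,interpolation=cv2.INTER_CUBIC))
a=eyes.get_image('scene')
save('s8',cv2.resize(a[200:280,170:250],None,fx=7,fy=7,interpolation=cv2.INTER_CUBIC))
s=arm.read_state();print(s['position'],s['contact_force'])
E
```

```text
[ 563.95639979 -194.42277791  121.85860415] [-3.22501211  1.17677654 16.13551239]
```

View pics/w8.png

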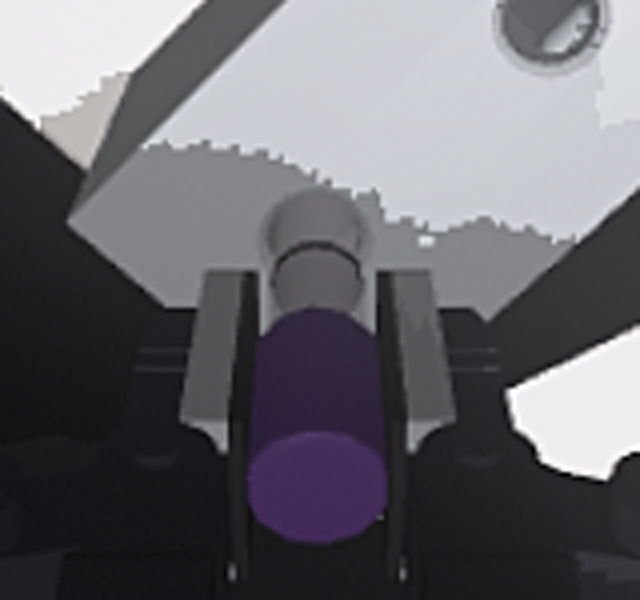

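View pics/s8.png

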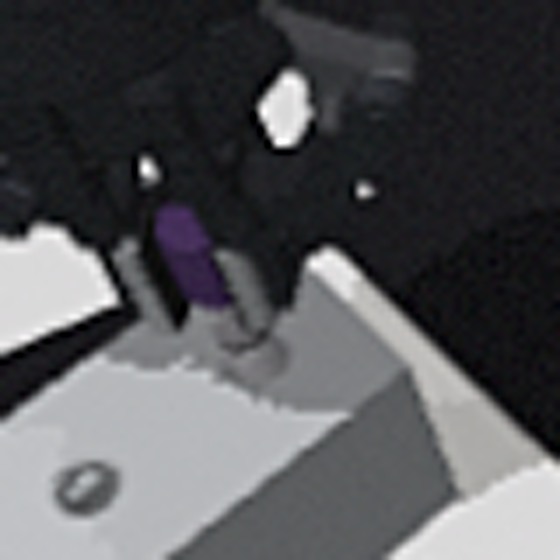

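The tube stopped with the line well above the block: TCP 121.9 against the 122.4 expected for a spacer, at 16 N. So this well has a spacer. I'll draw the tube out and go to the middle well.

Call:
jog_arm([
  [[0,0,-0.4],[0,0,0],1.0],
  [[0,0,-0.4],[0,0,0],1.0],
  [[0,0,-0.6],[0,0,0],1.0],
  [[0,0,-0.8],[0,0,0],1.0],
  [[0,0,-0.8],[0,0,0],1.0],
  [[0,0,-0.8],[0,0,0],1.0],
  [[0,0,-0.7],[0,0,0],1.0],
  [[0,0,-0.6],[0,0,0],1.0],
  [[0,0,0],[0,0,0],1.0],
  [[0,0,0],[0,0,0],1.0],
])

```text
clock: 13.15
position: [562.1, -193.9, 169.2]
ee_rot: [0.988, -0.154, -0.0, -0.0]
contact_force: [-0.5, 0.2, 0.1]
gripper_width: 15.3
```

Call:
jog_arm([
  [[0.3,0.3,-0.2],[0,0,0],1.0],
  [[1.0,1.0,0],[0,0,0],1.0],
  [[1.2,1.1,0],[0,0,0],1.0],
  [[0.8,0.8,0],[0,0,0],1.0],
  [[0.3,0.27,0],[0,0,0],1.0],
  [[0,0,0],[0,0,0],1.0],
  [[0,0,0],[0,0,0],1.0],
  [[0,0,0.3],[0,0,0],1.0],
  [[0,0,0],[0,0,0],1.0],
])

```text
clock: 14.28
position: [585.8, -237.6, 168.0]
ee_rot: [0.988, -0.154, -0.0, -0.0]
contact_force: [-0.4, -0.2, -0.7]
gripper_width: 15.5
```

```bash
python3 - <<'E'
from h import *
delta([586.2,-238,160])
im,p,o=wl();save('w9',cv2.resize(im[150:300,240:400],None,fx=4,fy=4,interpolation=cv2.INTER_CUBIC))
print(p([586.2,-237.3,92]))
E
```

```text
t 14.275 pos [ 585.8 -237.6  168. ] F [-0.4 -0.2 -0.7] w 15.5 tilt 0.04
delta cm tool [0.05 0.03 0.8 ] tool axes [[0.953, -0.304, -0.001], [-0.304, -0.953, 0.0], [-0.001, -0.0, -1.0]]
[316.69580709 209.78645968]
```

View pics/w9.png

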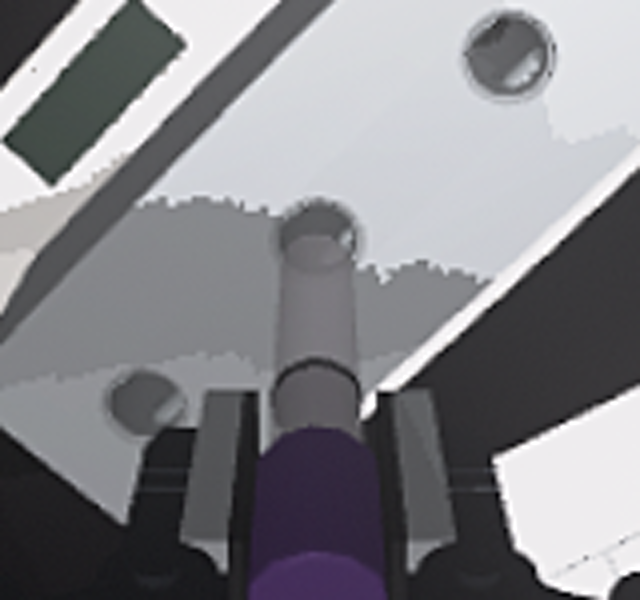

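Well mouth at crop (316,238) and foot at column 317, so it's aligned. The line's place relative to the fingers hasn't changed, so there was no slip.

Call:
jog_arm([
  [[0,0,0.4],[0,0,0],1.0],
  [[0,0,0.4],[0,0,0],1.0],
  [[0,0,0.3],[0,0,0],1.0],
  [[0,0,0.3],[0,0,0],1.0],
  [[0,0,0.2],[0,0,0],1.0],
])

```text
clock: 14.95
position: [586.1, -237.9, 152.1]
ee_rot: [0.988, -0.154, -0.0, 0.0]
contact_force: [1.0, -0.0, 0.9]
gripper_width: 15.5
```

Call:
jog_arm([
  [[0,0,0.3],[0,0,0],1.0],
  [[0,0,0.3],[0,0,0],1.0],
  [[0,0,0.3],[0,0,0],1.0],
  [[0,0,0.3],[0,0,0],1.0],
  [[0,0,0.3],[0,0,0],1.0],
  [[0,0,0.3],[0,0,0],1.0],
  [[0,0,0.3],[0,0,0],1.0],
])

```text
clock: 15.82
position: [587.0, -238.5, 132.9]
ee_rot: [0.988, -0.153, 0.001, 0.001]
contact_force: [-1.8, -0.7, 6.9]
gripper_width: 15.3
```

Call:
jog_arm([
  [[0,0,0.3],[0,0,0],1.0],
  [[0,0,0.2],[0,0,0],1.0],
  [[0,0,0.1],[0,0,0],1.0],
  [[0,0,0.1],[0,0,0],1.0],
  [[0,0,0.1],[0,0,0],1.0],
  [[0,0,0.1],[0,0,0],1.0],
])

```text
clock: 16.58
position: [587.1, -238.4, 123.9]
ee_rot: [0.988, -0.153, 0.001, 0.001]
contact_force: [-1.0, -0.2, 7.4]
gripper_width: 15.4
```

Call:
jog_arm([
  [[0,0,0.1],[0,0,0],1.0],
  [[0,0,0.1],[0,0,0],1.0],
  [[0,0,0.1],[0,0,0],1.0],
  [[0,0,0],[0,0,0],1.0],
])

```text
clock: 17.08
position: [586.9, -238.4, 120.4]
ee_rot: [0.988, -0.154, 0.001, 0.0]
contact_force: [-0.4, -0.7, 5.5]
gripper_width: 15.2
```

Past 122 with no rise in force, so this is likely the right well. Going on.

Call:
jog_arm([
  [[0,0,0.2],[0,0,0],1.0],
  [[0,0,0.2],[0,0,0],1.0],
  [[0,0,0.2],[0,0,0],1.0],
  [[0,0,0.2],[0,0,0],1.0],
  [[0,0,0.1],[0,0,0],1.0],
  [[0,0,0.1],[0,0,0],1.0],
])

```text
clock: 17.82
position: [587.1, -238.3, 110.7]
ee_rot: [0.988, -0.153, 0.001, 0.0]
contact_force: [-0.4, -0.1, 6.7]
gripper_width: 15.0
```

Call:
jog_arm([
  [[0,0,0.1],[0,0,0],1.0],
  [[0,0,0.1],[0,0,0],1.0],
  [[0,0,0.1],[0,0,0],1.0],
  [[0,0,0.05],[0,0,0],1.0],
  [[0,0,0],[0,0,0],1.0],
])

```text
clock: 18.45
position: [587.0, -238.3, 106.9]
ee_rot: [0.988, -0.154, 0.001, 0.0]
contact_force: [0.5, -0.3, 5.5]
gripper_width: 15.7
```

Call:
jog_arm([
  [[0,0,0.1],[0,0,0],1.0],
  [[0,0,0.1],[0,0,0],1.0],
  [[0,0,0.1],[0,0,0],1.0],
  [[0,0,0],[0,0,0],1.0],
])

```text
clock: 18.95
position: [587.5, -238.4, 105.9]
ee_rot: [0.988, -0.153, 0.002, 0.001]
contact_force: [-2.4, 1.5, 12.4]
gripper_width: 15.4
```

Call:
jog_arm([
  [[0,0,0.1],[0,0,0],1.0],
  [[0,0,0],[0,0,0],1.0],
])

```text
clock: 19.2
position: [587.7, -238.5, 105.8]
ee_rot: [0.988, -0.153, 0.002, 0.001]
contact_force: [-3.0, 1.2, 16.9]
gripper_width: 15.6
```

Call:
jog_arm([
  [[0,0,0.1],[0,0,0],1.0],
  [[0,0,0],[0,0,0],1.0],
  [[0,0,0],[0,0,0],1.0],
])

```text
clock: 19.58
position: [587.9, -238.5, 105.7]
ee_rot: [0.988, -0.153, 0.003, 0.001]
contact_force: [-4.4, 2.3, 19.6]
gripper_width: 15.5
```

Call:
jog_arm([
  [[0,0,0.05],[0,0,0],1.0],
  [[0,0,0],[0,0,0],1.0],
  [[0,0,0],[0,0,0],1.0],
])

```text
clock: 19.95
position: [587.9, -238.5, 105.7]
ee_rot: [0.988, -0.153, 0.003, 0.001]
contact_force: [-3.4, 2.8, 22.4]
gripper_width: 15.1
```

```bash
python3 - <<'E'
from h import *
im,p,o=wl();save('w10',cv2.resize(im[180:330,240:400],None,fx=4,fy=4,interpolation=cv2.INTER_CUBIC))
s=arm.read_state();print(s['position'],s['contact_force'])
E
```

```text
[ 587.93416121 -238.56698079  105.71797197] [-5.15689333  2.72029892 20.83469875]
```

View pics/w10.png

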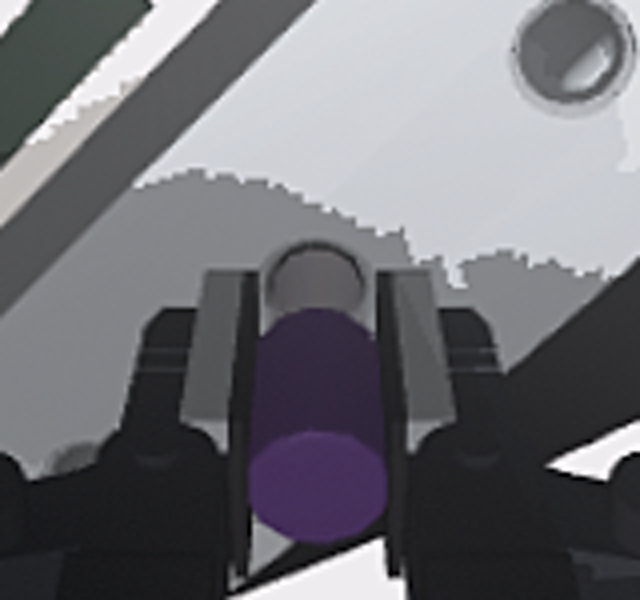

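The printed line sits level with the mouth, at TCP 105.7 and about 21 N. I'll unload, open and withdraw.

Call:
jog_arm([
  [[0,0,-0.2],[0,0,0],1.0],
  [[0,0,-0.15],[0,0,0],1.0],
  [[0,0,0],[0,0,0],1.0],
  [[0,0,0],[0,0,0],3.0],
  [[0,0,0],[0,0,0],4.5],
  [[0,0,0],[0,0,0],4.5],
  [[0,0,0],[0,0,0],4.5],
])

```text
clock: 20.88
position: [585.9, -237.8, 103.3]
ee_rot: [0.988, -0.154, -0.0, -0.0]
contact_force: [0.4, -0.7, 1.1]
gripper_width: 44.8
```

Call:
jog_arm([
  [[0,0,-0.5],[0,0,0],4.5],
  [[0,0,-1.5],[0,0,0],4.5],
  [[0,0,-3.0],[0,0,0],4.5],
  [[0,0,-4.0],[0,0,0],4.5],
  [[-2.0,0,-4.0],[0,0,0],4.5],
  [[-4.0,0,-1.0],[0,0,0],4.5],
  [[-4.0,0,0],[0,0,0],4.5],
  [[0,0,0],[0,0,0],4.5],
  [[0,0,0],[0,0,0],4.5],
])

```text
clock: 22.0
position: [491.6, -207.7, 245.1]
ee_rot: [0.988, -0.154, 0.001, 0.0]
contact_force: [0.4, -0.5, 0.3]
gripper_width: 45.1
```

```bash
python3 - <<'E'
from h import *
im,p,o=wl();save('w11',im)
a=eyes.get_image('scene');b=eyes.get_image('side')
save('s11',cv2.resize(a[220:310,130:250],None,fx=6,fy=6,interpolation=cv2.INTER_CUBIC));save('s11f',a)
save('d11',cv2.resize(b[80:180,270:390],None,fx=6,fy=6,interpolation=cv2.INTER_CUBIC))
s=arm.read_state();print(s['position'],s['contact_force'],s['gripper_width'])
E
```

```text
[ 491.72976399 -207.70364256  243.77067545] [-0.12957745 -0.10539386  0.03664665] 44.967492986766736
```

View pics/s11.png

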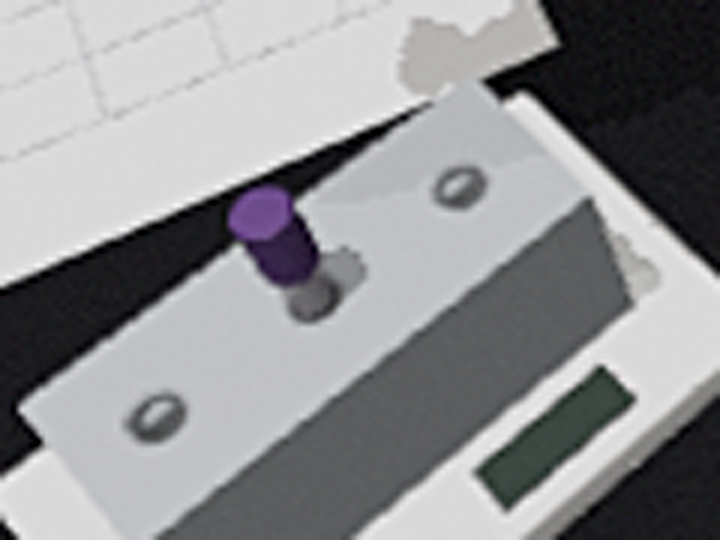

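View pics/d11.png

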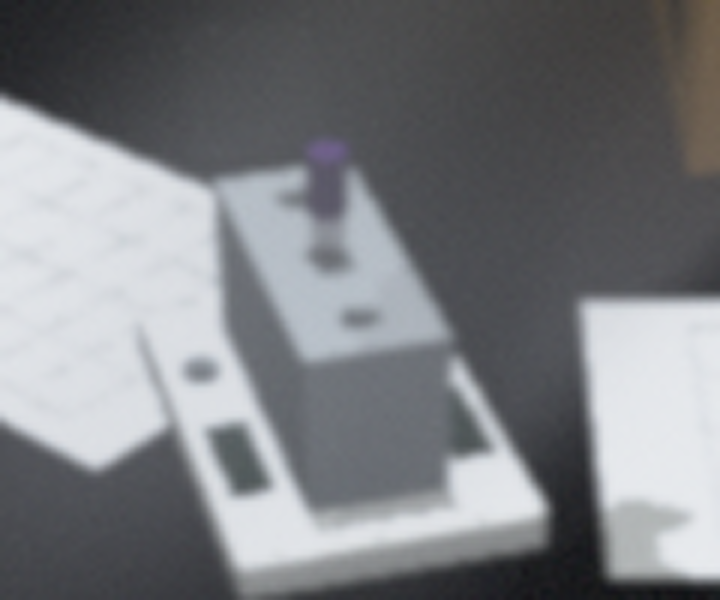

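View pics/s11f.png

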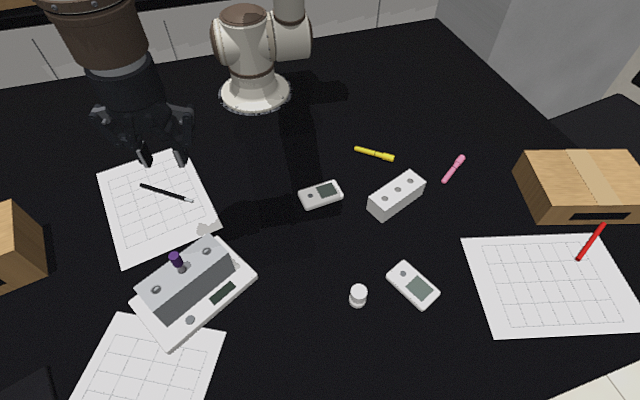

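```bash
python3 - <<'E'
from h import *
print(tri((262/6+130,213/6+220),(328/6+270,150/6+80)).round(1))
print(arm.job_done())
E
```

```text
[ 584.9 -237.9  138.4]
the job is handed in; nothing more can be done
None
```

The tube is pressed home in the middle well, released and standing upright, and the job is handed in. The hand-in gave no verdict, so this rests on my own checks.

- **First well:** I tried the well nearest the robot first. The tube bottomed with its line well above the block (TCP z 121.9, against about 122.4 expected for a spacer), so I drew it out.
- **Middle well:** The tube went 16 mm deeper and bottomed at TCP z 105.7. I pressed it with about 20 to 22 N at the wrist, roughly 6 N of which was the springs, and the wrist view showed the line level with the mouth.
- **After release:** The cap top came out at (584.9, -237.9, 138.4). I expected about (586, -238, 140), so it is within the 2 mm calibration.
- **Bystanders:** Both meters and the vial look unmoved in the scene picture, and the arm touches nothing. It finished at about 22 s of the 58 s allowed.
- **Disagreement:** Cap and well positions from the wrist camera were about 2 pixels (1 to 2 mm) off the fixed cameras. I lined the tube up by comparing foot and well in the wrist picture instead.

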